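# Clamp a battery pack in the test fixture and switch it on

## Task

Slide the fixture's clamp carriage along its rail by the yellow handle so that it pushes the green battery pack fully home, snug between the copper pusher and the red contact block, while the isolator is still off. Then throw the isolator's red-knobbed lever over to its on side (the green dot) and leave it there. Do not press on the clear guard above the carriage, and leave everything else on the bench where it is.

Things in the scene. Friction and masses are not known exactly. Their poses are not given: they have to be found in the camera images.
- fixture: Fixed test fixture: aluminium plate, local x -85 to 95, y -190 to 180, z 0 to 12 mm. Origin on the table; x away from the robot, y along the rail, z up. Steel rail at x -45. Pack channel centred on x 25: floor z 12, walls to z 29, 62 mm apart. Red contact block at its +y end: face at y 145, x -13 to 63, top z 97. Rail end stop at x -45, y 143 to 155, top z 42.
- guard: Fixed clear sheet with a yellow near edge, on two posts at its back (x 83, y -175 and 165). Origin and axes of the fixture. Spans x -50 to 90, y -185 to 175, z 142 to 147 mm. It overhangs the handle by 5 mm towards the robot: the handle is out of reach from straight above, but open to a tool tilted 25 to 45 degrees that points down and away from the robot.
- clamp (a joint): The clamp carriage's travel along the fixture's +y, 0 to 0.139 m; 0 = fully retracted (copper pusher face at fixture y -105 mm). At 0.138 the pusher holds the 112 mm pack tight against the contact block. It stays where it is left; it takes about 4 N to move, plus the pack's friction.
- clamp_handle (a point): Grip point on the clamp's yellow upright handle, on its centre line, 20 mm below its top. The handle is 10 (x) x 20 (y) mm, z 55 to 115; this point is at fixture x -45, z 95, and 40 mm to -y of the pusher's face. Fixture axes. Below it a black block 50 x 80 mm, top z 55; to its +x the copper pusher plate, x -3 to 53, top z 78 mm.
- pack: Loose battery pack of 8 lime-green cells in black end plates, 58 (x) x 112 (y) x 72 mm, about 0.7 kg, upright in the fixture's channel with 2 mm of play each side. Origin: centre of its underside, z up, y along the rail.
- pack_front (a point): Centre of the pack's +y end face (56 mm from its origin, 36 mm up). Fully home it touches the contact face at fixture y = +145 mm.
- contact_face (a point): Point on the contact block's face, fixture (25, 145, 48) mm: where the pack's end must arrive.
- isolator_base: Fixed grey isolator box with a yellow top, 110 (x) x 80 (y) x 55 mm. Origin: centre of its underside, z up. The lever turns about the local y axis through (0, 0, 62 mm). The green (on) dot is on the top at local +x, the white (off) dot at local -x. It may stand to the left or to the right of the fixture.
- isolator (a joint): Angle of the isolator's lever, 0 to 1.2 rad: 0 = off (leaning 0.6 rad to the box's local -x), 1.2 = on (leaning 0.6 rad to local +x, the green dot). It is over-centre: past upright it drops to the other side, and it stays at either end. It takes less than 2 N.
- isolator_knob (a point): Centre of the red ball knob (32 mm diameter) at the lever's end, 85 mm from the lever's axis (lever 12 mm thick). At off it stands at local (-48, 0, 132) mm of the box, at on (+48, 0, 132), and upright at z 147.
- meter: Bystander: yellow multimeter, 150 x 85 x 44 mm, lying flat on the other side of the fixture. Origin: centre of its underside.
- screwdriver: Bystander: screwdriver with a yellow handle, 200 mm long, 26 mm thick, lying to the front left of the fixture. Origin: its middle, on the table; x along it towards the blade.
- bottle: Bystander: white bottle, 56 mm across, 130 mm tall, to the back left of the fixture. Origin: centre of its underside.
- tin: Bystander: flat round metal tin, 64 mm across, 24 mm tall, to the back right of the fixture. Origin: centre of its underside.
- pliers: Bystander: pliers with pale green handles, 170 mm long, 16 mm thick, lying flat to the front right of the fixture. Origin: near their middle; x along them towards the jaws.

How it is judged:
On the way, in this order (a step that is already met when the one before it is completed fails the run):
1. the pack is pushed home against the contact block and clamped, with the isolator still off (value of joint clamp above 0.134 m and y of pack_front in the frame of fixture above 0.141 m and angle between pack's own z axis and vertical below 0.1 rad and value of joint isolator below 0.3 rad), for 0.2 s.
2. the isolator lever is thrown to on (value of joint isolator above 1.1 rad), for 0.2 s.
At the end, for the whole second after the job is handed in: The pack's end is within 4 mm of the contact face and the pack is upright (within 0.1 rad), the clamp is at 0.134 m or more (its pusher within about 4 mm of the pack), both at rest, and the isolator's lever is on (above 1.1 rad) (value of joint clamp above 0.134 m and y of pack_front in the frame of fixture above 0.141 m and angle between pack's own z axis and vertical below 0.1 rad and value of joint isolator above 1.1 rad and linear speed of pack below 0.02 m/s and velocity of joint clamp between -0.01 and 0.01 m/s); the robot touches nothing.
It fails at once if the clear guard is pressed with more than 15 N (contact force between any of the arm, the fingers and guard above 15 N).
It fails at once if a bystander is moved more than 30 mm (distance of any of meter, screwdriver, bottle, tin, pliers from where it was at the start of the episode above 0.03 m).
It also fails if it takes over 48 s, if anything falls off the work surface, if the arm or the gripper's body presses on something with over 40 N, if the wrist force passes 120 N, or if a joint passes its speed limit or range.

## Robot

A 6-joint arm with a two-finger parallel gripper is mounted at the origin on the work surface. World frame = base frame: x ahead of the robot, y to its left, z up, the work surface at z = 0. Lengths are in m, angles in rad, forces in N, time in s.
With the tool pointing down it reaches from about 0.325 to 0.9 m from the base axis. Payload 6.1 kg.
Tool frame: the origin (TCP) lies at the very end of the fingers, on their centre line; the grasp point (between the pads) lies 19 mm behind it; z points along the fingers, y is the line along which they close (so a half turn about z gives the same grasp; the last joint's range is limited). The gripper opens to 85 mm and grips with 20 to 120 N. Pads are 22 mm wide; open, the fingers measure 114 mm over their backs; the gripper's body (76 mm by 85 mm) begins 54 mm behind the grasp point. The pads swing forward as they close: fully open they stand 13 mm farther back than shut.
Start: joints at [1.198, 0.22, 1.526, -0, 1.395, -0.126], TCP at [0.153, 0.606, 0.231] pointing down, gripper open.
Joint ranges: [-2.98, 2.98], [-0.91, 2.08], [0.09, 2.57], [-1.24, 4.39], [0.2, 2.65], [-2.68, 2.68]. Speed limits (rad/s): [2.57, 2.57, 3.01, 3.14, 3.14, 3.14].

## Interface

Orientations are given as a unit quaternion [x, y, z, w].
In Python, from plant import monitor, cams, workorder gives the robot as it stands.
- The arm moves only by the tool play_rows, never from a script. Its argument "deltas" is a list of rows, each a list of 7 numbers: the shift along the tool's x, y, z normalised to -1 to 1, where 1 is 30 mm, then the turn, a rotation vector about the tool's x, y, z normalised to -1 to 1, where 1 is 0.15 rad, then the opening, from 0 (shut) to 1 (fully open). A call has 1 to 20 rows; each row shifts and turns the commanded pose from where the row before left it, along the tool's axes as they then stand; what a row does not reach is not made up. A row lasts 1/8 s, in which the tool goes at most 62.5 mm and 10.7 degrees, less where a joint would pass 70% of its speed; a pose out of reach is approached as far as the arm can. A call with a number of a shift or a turn outside -1 to 1 is refused whole. A call with a gripper value outside its range is refused whole. The fingers move at their own pace and stop on an object; "newtons" is the grip in N (left out, the last holds). Time passes only in rows, so rows that do not move let the fingers close. It gives the time, the measured TCP pose, the force, the opening and the grip force at its end, in the units of the state.
- monitor.get_state(): the state, without advancing time (a new reading comes with each control period).
- cams.capture(name): name is "side" or "top" or "wrist"; returns a dict with "pixels" (384x512x3 uint8, red, green, blue), "depth" (384x512 float32, m along the optical axis (not along the pixel's ray), 0 where there is no reading), "fx", "fy", "cx", "cy" (pixels), "R" (3x3) and "t" (3): a world point X has camera coordinates R X + t. Camera axes: x right, y down, z forward; pixel columns grow to the right and rows downward; lengths in m; the calibration is good to about 2 mm. A picture is of the moment at which its call begins.
- workorder.finish_job(): hands the job in; it is judged then, once.
The state is a dict: "clock": time; "q": joint angles; "joint_velocities": joint speeds; "joint_torque": joint torques, N m; "tool_pos": TCP position; "tcp_rot": TCP orientation; "ft_force": force on the tool from outside, world axes, zero at the start; "wrist_torque": the same for the moment, N m; "opening": opening from 0.0 (shut) to 1.0 (fully open); "gripper_force": force on a finger pad.
Only numpy, scipy, OpenCV 4.12 (cv2) and the standard library are available. Lean on these libraries where they do the work, as an engineer would, in place of code of your own. Each camera call takes 0.05 s, during which the arm holds its last target. There are 200 camera calls.

## Working session

There is one attempt and no reset: what is moved stays moved. The work goes in short steps, Python scripts to look and compute and a tool call to move; the robot and the scene stay as the last step left them, time stands still between calls to the robot, and variables do not carry over. Pictures are saved under pics/ and viewed, at most 10 in all, crops included, and the job is handed in when it is done.

Besides the shell and the picture viewer there is one more tool, called after "Call:" by a JSON object that holds its "name" and its "arguments". play_rows: Moves the arm, as the interface text tells. Its arguments: {"type":"object","properties":{"deltas":{"type":"array"},"newtons":{"type":"number"}},"required":["deltas"]}

```bash
mkdir -p pics
cat > h.py <<'E'
import numpy as np,cv2
from plant import monitor,cams,workorder
def cap(n):
    c=cams.capture(n); return c
def save(c,f): cv2.imwrite('pics/'+f,c['pixels'][:,:,::-1])
def pts(c):
    d=c['depth'];v,u=np.indices(d.shape)
    P=np.stack([(u-c['cx'])/c['fx']*d,(v-c['cy'])/c['fy']*d,d],-1)
    return (P-np.array(c['t']))@np.array(c['R'])
E
python3 - <<'E'
from h import *
a=cap('top');b=cap('side')
im=np.hstack([a['pixels'],b['pixels']])
save(a,'top1.png');save(b,'side1.png')
for n,c in(('top',a),('side',b)):
    print(n,c['fx'],c['cx'],c['cy'],np.round(c['R'],3).tolist(),np.round(c['t'],3)); np.savez('/tmp/'+n,**c)
print(monitor.get_state())
E
```

```text
top 403.21462840561543 252.8813073615667 192.26980377819356 [[0.005, -1.0, -0.013], [-0.993, -0.003, -0.116], [0.116, 0.014, -0.993]] [0.003 0.557 1.123]
side 423.2728950851328 255.2967305228528 194.4598076175691 [[0.18, 0.983, -0.02], [0.655, -0.135, -0.743], [-0.734, 0.121, -0.669]] [-0.081 -0.264  1.659]
{'clock': 0.1, 'q': array([ 1.19788625e+00,  2.21146734e-01,  1.52750466e+00,  2.24012314e-05,
        1.39470472e+00, -1.26101200e-01]), 'joint_velocities': array([-3.65668230e-05, -2.72277729e-03, -3.24764562e-04, -5.53793876e-04,
       -4.16243203e-04, -1.07185146e-03]), 'joint_torque': array([ 1.52942535e-03, -4.98242998e+01, -3.90545976e+01, -2.46659492e-04,
        5.59946973e-03,  3.07514620e-05]), 'tool_pos': array([0.15249029, 0.60554704, 0.23030476]), 'tcp_rot': array([ 1.23093369e-01,  9.92394702e-01, -8.51706406e-04, -2.28405899e-04]), 'ft_force': array([-0.25065607, -0.27496724, -0.2615386 ]), 'wrist_torque': array([-0.02594624,  0.03585368,  0.03984615]), 'gripper_force': 0.0, 'opening': 1.0000464240572586}
```

View pics/top1.png

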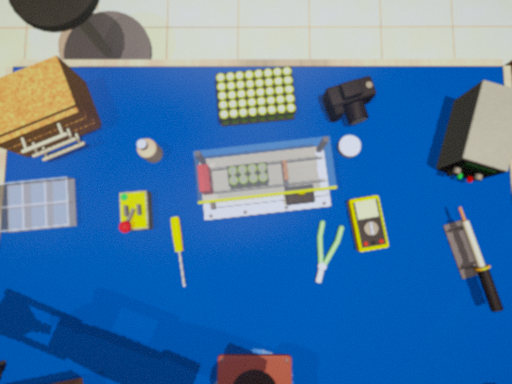

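View pics/side1.png

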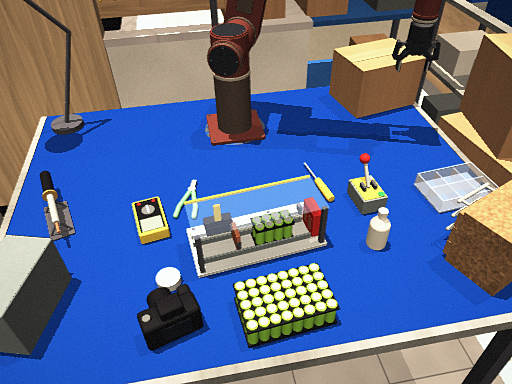

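The top view shows the fixture (red block at (205,178), yellow guard edge from (202,204) to (335,188), handle and carriage near (300,190)). The isolator is at (134,210) with its knob at (125,227), and the green dot is probably near (124,198). In the side view the handle is at (217,212), the knob at (365,158) and the isolator box at (368,195).

```bash
cat > m.py <<'E'
from h import *
def ray(c,u,v,z):
    R=np.array(c['R']);o=-R.T@np.array(c['t']);d=R.T@np.array([(u-c['cx'])/c['fx'],(v-c['cy'])/c['fy'],1]);return o+d*(z-o[2])/d[2]
def lineends(c,m,z):
    v,u=np.nonzero(m);p=np.array([ray(c,a,b,z)[:2] for a,b in zip(u,v)]);mu=p.mean(0);w=np.linalg.svd(p-mu,full_matrices=False)[2][0];w=w*np.sign(w[1]);s=(p-mu)@w
    return np.round([mu+w*s.min(),mu+w*s.max()],4).tolist(),np.round(np.degrees(np.arctan2(-w[0],w[1])),2)
def blobs(c,m,name,minA=4):
    n,l,s,ce=cv2.connectedComponentsWithStats(m.astype(np.uint8));P=pts(c)
    for i in range(1,n):
        if s[i,4]>=minA: print(name,'px',np.round(ce[i],1),'bb',s[i,:4],'A',s[i,4],'xyz',np.round(np.median(P[l==i],0),3))
    return l,s
E
python3 - <<'E'
from m import *
for n in('top','side'):
    c=dict(np.load('/tmp/%s.npz'%n));h=cv2.cvtColor(c['pixels'],cv2.COLOR_RGB2HSV);H,S,V=[h[...,i].astype(int) for i in range(3)]
    roi=np.zeros(H.shape,bool)
    if n=='top': roi[125:290,105:390]=1
    else: roi[140:290,120:400]=1
    y=(H>20)&(H<33)&(S>130)&(V>120)&roi
    r=((H<6)|(H>174))&(S>150)&(V>100)&roi
    g=(H>38)&(H<80)&(S>110)&roi
    for nm,m in(('Y',y),('R',r),('G',g)):
        l,s=blobs(c,m,n+nm)
        if nm=='Y':
            for i in range(1,len(s)):
                if s[i,2]>100: print('edge',lineends(c,l==i,.1445))
            # may be split
    plate=(S<60)&(V>130)&roi
    P=pts(c)
    for z in(.012,):
        m=plate&(abs(P[...,2]-.012)<.006); print('plate n',m.sum())
    vals=c['pixels']
    x0,y0,x1,y1=((105,180,345,240) if n=='top' else (180,150,400,280))
    big=cv2.resize(vals[y0:y1,x0:x1],None,fx=3.3,fy=3.3,interpolation=cv2.INTER_CUBIC)
    cv2.imwrite('pics/%s_crop.png'%n,big[:,:,::-1])
E
```

```text
topY px [331.4 187.5] bb [328 187   8   2] A 11 xyz [ 0.558 -0.197  0.148]
topY px [298.5 191.5] bb [276 189  44   6] A 117 xyz [ 0.547 -0.117  0.147]
topY px [135.3 209.3] bb [121 192  26  36] A 551 xyz [0.509 0.333 0.056]
topY px [262. 195.] bb [259 195   7   1] A 7 xyz [ 0.537 -0.02   0.148]
topY px [271. 194.] bb [268 194   7   1] A 7 xyz [ 0.539 -0.043  0.147]
topY px [244. 197.] bb [241 197   7   1] A 7 xyz [0.531 0.027 0.147]
topY px [252.5 196. ] bb [250 196   6   1] A 6 xyz [0.534 0.005 0.148]
topY px [365.1 225.8] bb [349 196  39  55] A 498 xyz [ 0.456 -0.295  0.039]
topY px [226. 199.] bb [223 199   7   1] A 7 xyz [0.526 0.073 0.148]
topY px [234.5 198. ] bb [232 198   6   1] A 6 xyz [0.529 0.051 0.148]
topY px [212.  200.9] bb [209 200   7   2] A 7 xyz [0.521 0.109 0.148]
topY px [218.5 200. ] bb [217 200   4   1] A 4 xyz [0.523 0.092 0.148]
topY px [200.5 202. ] bb [199 202   4   1] A 4 xyz [0.518 0.139 0.147]
topY px [176.4 233.5] bb [171 218  11  33] A 237 xyz [0.44  0.224 0.024]
topR px [124.9 226.1] bb [120 221  11  10] A 77 xyz [0.456 0.332 0.144]
topR px [381.  240
[... 3062 characters left out ...]
xyz [ 0.798 -0.025  0.067]
sideG px [256.8 283. ] bb [256 282   3   3] A 4 xyz [ 0.795 -0.059  0.068]
sideG px [265.2 283.2] bb [264 282   3   3] A 4 xyz [ 0.8   -0.038  0.068]
sideG px [296.9 284.6] bb [292 282  11   5] A 16 xyz [0.819 0.033 0.069]
sideG px [306.  282.6] bb [304 282   5   2] A 5 xyz [0.817 0.059 0.068]
sideG px [249.7 286.4] bb [245 285  11   4] A 14 xyz [ 0.804 -0.078  0.069]
sideG px [285.6 287.3] bb [281 285  11   4] A 14 xyz [0.822 0.006 0.069]
sideG px [270.  287.8] bb [269 286   3   4] A 5 xyz [ 0.817 -0.03   0.069]
sideG px [320.5 288.2] bb [317 286   8   4] A 8 xyz [0.84  0.088 0.067]
sideG px [327. 288.] bb [326 287   3   3] A 4 xyz [0.841 0.104 0.068]
plate n 2518
```

View pics/top_crop.png

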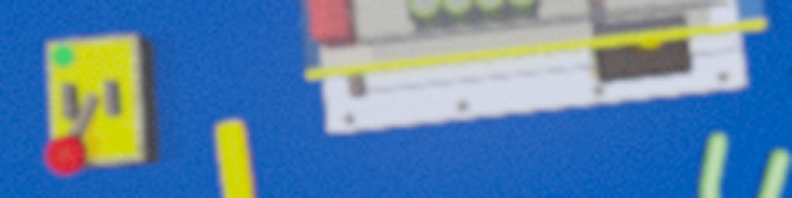

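View pics/side_crop.png

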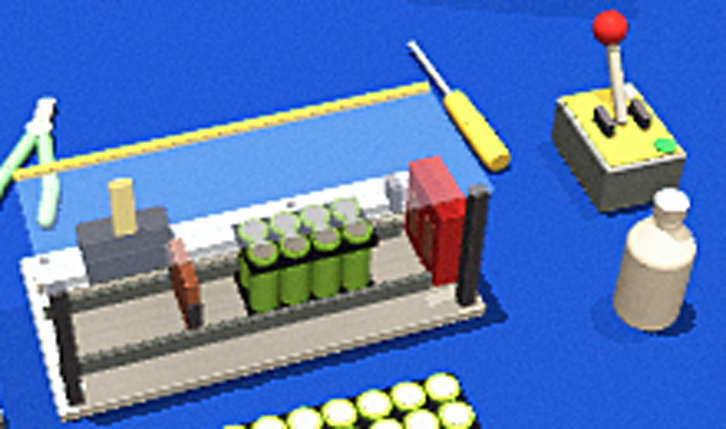

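The crops show the handle top in the side view at about (217,205), carriage retracted. The knob leans toward the robot, and the green dot is at the far-left corner of the box. The fixture yaw is about 6.65°.

```bash
cat > geo.py <<'E'
from m import *
from scipy.spatial.transform import Rotation as Ro
O=np.array([.5848,-.0220,0]);YAW=np.radians(6.65)
F=Ro.from_euler('z',YAW)
def f2w(p): return O+F.apply(p)
def w2f(p): return F.inv().apply(np.asarray(p)-O)
def plan(pos,R,op=None):
    """total tool-frame move in units from current pose"""
    s=monitor.get_state();C=Ro.from_quat(s['tcp_rot'])
    d=C.inv().apply(np.asarray(pos)-s['tool_pos'])/.03; w=(C.inv()*R).as_rotvec()/.15
    print('shift units (tool)',np.round(d,2),'turn units',np.round(w,2));return d,w
def toolR(th): # z axis down/away by th in fixture, y axis along fixture -y
    z=np.array([np.sin(th),0,-np.cos(th)]);y=np.array([0,1.,0]);x=np.cross(y,z)
    return F*Ro.from_matrix(np.c_[x,y,z])
E
python3 - <<'E'
from geo import *
t=dict(np.load('/tmp/top.npz'));s=dict(np.load('/tmp/side.npz'))
print('handle top side',w2f(ray(s,216.7,205,.115)),'mid',w2f(ray(s,216.7,212.7,.095)))
h=cv2.cvtColor(s['pixels'],cv2.COLOR_RGB2HSV)
sub=h[198:224,206:230];m=(sub[...,0]>15)&(sub[...,0]<33)&(sub[...,1]>60)&(sub[...,2]>110)
v,u=np.nonzero(m);print('handle px',u.min()+206,u.max()+206,v.min()+198,v.max()+198,u.mean()+206,v.mean()+198,len(u))
print('at',w2f(ray(s,u.mean()+206,v.mean()+198,.085)))
# knob triangulate
def rl(c,u,v):
    R=np.array(c['R']);o=-R.T@c['t'];d=R.T@np.array([(u-c['cx'])/c['fx'],(v-c['cy'])/c['fy'],1]);return o,d/np.linalg.norm(d)
def tri(a,b):
    (o1,d1),(o2,d2)=a,b;k=np.linalg.lstsq(np.c_[d1,-d2],o2-o1,rcond=None)[0];p,q=o1+k[0]*d1,o2+k[1]*d2;return (p+q)/2,np.linalg.norm(p-q)
print('knob',tri(rl(t,124.9,226.1),rl(s,364.4,157.9)))
for c,b in((t,(115,188,152,234)),(s,(348,174,388,206))):
    hh=cv2.cvtColor(c['pixels'],cv2.COLOR_RGB2HSV);P=pts(c);x0,y0,x1,y1=b
    m=np.zeros(hh.shape[:2],bool);m[y0:y1,x0:x1]=1;m&=(abs(P[...,2]-.055)<.008)&(hh[...,0]<80)
    v,u=np.nonzero(m);p=np.array([ray(c,a,e,.055)[:2] for a,e in zip(u,v)],np.float32);print('box',len(p),cv2.minAreaRect(p*1000))
for c in(t,s):
    P=pts(c);hh=cv2.cvtColor(c['pixels'],cv2.COLOR_RGB2HSV)
print('bottle',np.round([ray(t,150,150,.1)],3))
R=toolR(np.radians(40));print(R.as_matrix().round(3));g=f2w([-.045,w2f(ray(s,216.7,212.7,.095))[1],.095])
tcp=g+.019*R.apply([0,0,1]);print('grasp',g,'tcp',tcp)
C=Ro.from_quat(monitor.get_state()['tcp_rot']);print(C.as_matrix().round(3))
for RR in(R,R*Ro.from_euler('z',np.pi)): plan(tcp-.12*R.apply([0,0,1]),RR)
E
```

```text
handle top side [-0.04428828 -0.09804831  0.115     ] mid [-0.03523282 -0.10181708  0.095     ]
handle px 206 221 198 221 216.01612903225805 211.1290322580645 124
at [-0.05219649 -0.10065158  0.085     ]
knob (array([0.45570324, 0.33606113, 0.13375009]), np.float64(0.0004893559719153699))
box 820 ((502.77825927734375, 339.2359619140625), (107.92115783691406, 79.32514190673828), 4.952088832855225)
box 523 ((509.5078430175781, 336.9162902832031), (117.2534408569336, 83.6029281616211), 4.988542556762695)
bottle [[0.665 0.287 0.1  ]]
[[-0.761 -0.116  0.638]
 [-0.089  0.993  0.074]
 [-0.643  0.    -0.766]]
grasp [ 0.55189358 -0.12834324  0.095     ] tcp [ 0.56402438 -0.12692893  0.08044516]
[[-0.97   0.244 -0.001]
 [ 0.244  0.97  -0.002]
 [ 0.    -0.002 -1.   ]]
shift units (tool) [-16.86 -21.23   1.96] turn units [-0.86 -4.61 -2.32]
shift units (tool) [-16.86 -21.23   1.96] turn units [-6.38  1.18 17.51]
```

Call:
{"name": "play_rows", "arguments": {"deltas": [[-0.7,-0.97,0.02,0,0,0,1],[-0.7,-0.97,0.02,0,0,0,1],[-0.7,-0.97,0.02,0,0,0,1],[-0.7,-0.97,0.02,0,0,0,1],[-0.7,-0.97,0.02,0,0,0,1],[-0.7,-0.97,0.02,0,0,0,1],[-0.7,-0.97,0.02,0,0,0,1],[-0.7,-0.97,0.02,0,0,0,1],[-0.7,-0.97,0.02,0,0,0,1],[-0.7,-0.97,0.02,0,0,0,1],[-0.7,-0.97,0.02,0,0,0,1],[-0.7,-0.97,0.02,0,0,0,1],[-0.7,-0.97,0.02,0,0,0,1],[-0.7,-0.97,0.02,0,0,0,1],[-0.7,-0.97,0.02,0,0,0,1],[-0.7,-0.97,0.02,0,0,0,1],[-0.7,-0.97,0.02,0,0,0,1],[-0.7,-0.97,0.02,0,0,0,1],[-0.7,-0.97,0.02,0,0,0,1],[-0.7,-0.97,0.02,0,0,0,1]]}}

```text
clock: 2.6
tool_pos: [0.4178, -0.062, 0.219]
tcp_rot: [0.123, 0.992, 0.0, -0.0]
ft_force: [0.2, -0.5, -0.7]
opening: 1.0
gripper_force: 0.0
```

Call:
{"name": "play_rows", "arguments": {"deltas": [[0,0,0,-0.12,-0.66,-0.33,1],[0,0,0,-0.12,-0.66,-0.33,1],[0,0,0,-0.12,-0.66,-0.33,1],[0,0,0,-0.12,-0.66,-0.33,1],[0,0,0,-0.12,-0.66,-0.33,1],[0,0,0,-0.12,-0.66,-0.33,1],[0,0,0,-0.12,-0.66,-0.33,1],[0,0,0,0,0,0,1]]}}

```text
clock: 3.6
tool_pos: [0.4245, -0.0648, 0.2155]
tcp_rot: [-0.052, 0.939, 0.022, 0.339]
ft_force: [-0.2, -0.3, 0.2]
opening: 1.001
gripper_force: 0.0
```

Run:
```python
from geo import *
s=monitor.get_state();print(s['clock'],s['tool_pos'],s['q'].round(2),s['ft_force'])
R=toolR(np.radians(40));tcp=np.array([.564,-.127,.0805])
plan(tcp-.10*R.apply([0,0,1]),R)
c=cap('side');im=c['pixels'][120:270,150:350];cv2.imwrite('pics/s2.png',cv2.resize(im,None,fx=4,fy=4)[:,:,::-1])
```

```text
3.6 [ 0.42449112 -0.06476613  0.21546235] [-0.75 -0.91  2.55  0.58  1.09 -2.6 ] [-0.19356575 -0.30163219  0.22043739]
shift units (tool) [-0.49 -2.6   2.92] turn units [ 0.01 -0.03 -0.04]
```

View pics/s2.png

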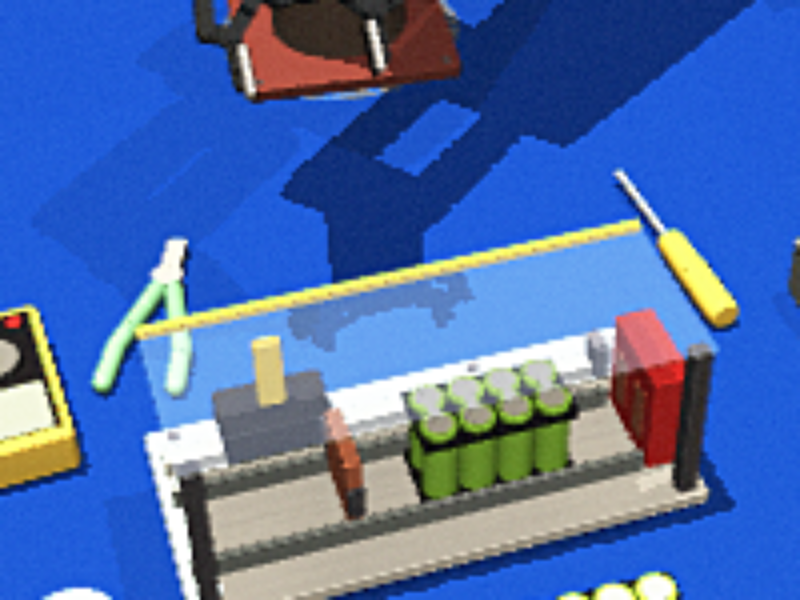

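The handle top is at (217,205) in full-image pixels, as measured before, and the carriage hasn't moved. Next I move to the pre-grasp pose.

Call:
{"name": "play_rows", "arguments": {"deltas": [[-0.1,-0.5,0.6,0,0,0,1],[-0.1,-0.5,0.6,0,0,0,1],[-0.1,-0.5,0.6,0,0,0,1],[-0.1,-0.5,0.6,0,0,0,1],[-0.1,-0.6,0.5,0,0,0,1],[0,0,0,0,0,0,1]]}}

```text
clock: 4.4
tool_pos: [0.508, -0.1134, 0.1744]
tcp_rot: [-0.043, 0.944, 0.012, 0.328]
ft_force: [-0.3, -0.6, -0.6]
opening: 1.0
gripper_force: 0.0
```

Run:
```python
from geo import *
s=monitor.get_state();print(s['clock'],s['tool_pos'],w2f(s['tool_pos']),s['q'].round(2),s['ft_force'])
R=toolR(np.radians(40));tcp=np.array([.564,-.127,.0805])
plan(tcp,R)
c=cap('wrist');save(c,'w1.png')
```

```text
4.4 [ 0.50796608 -0.11342188  0.17443292] [-0.08690401 -0.08190913  0.17443292] [-0.65 -0.43  2.37  0.63  0.77 -2.68] [-0.31354419 -0.64085471 -0.63739577]
shift units (tool) [ 0.51 -0.6   3.59] turn units [-0.14 -0.2  -0.12]
```

View pics/w1.png

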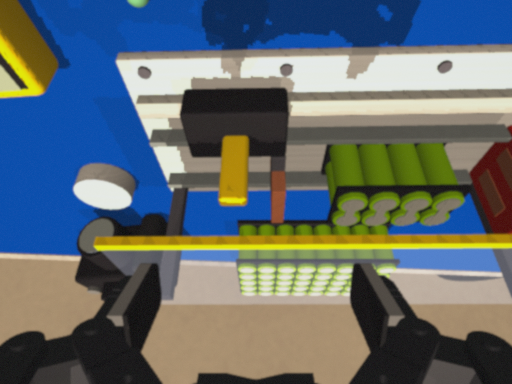

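The wrist view shows the handle at (233,170), between the open fingers (130,310) and (375,310), below the yellow guard edge at row 242. Joint 6 is at its limit, so I give the tool an equivalent half turn.

Call:
{"name": "play_rows", "arguments": {"deltas": [[0,0,-0.3,0,0,1,1],[0,0,-0.3,0,0,1,1],[0,0,0,0,0,1,1],[0,0,0,0,0,1,1],[0,0,0,0,0,1,1],[0,0,0,0,0,1,1],[0,0,0,0,0,1,1],[0,0,0,0,0,1,1],[0,0,0,0,0,1,1],[0,0,0,0,0,1,1],[0,0,0,0,0,1,1],[0,0,0,0,0,1,1],[0,0,0,0,0,1,1],[0,0,0,0,0,1,1],[0,0,0,0,0,1,1],[0,0,0,0,0,1,1],[0,0,0,0,0,1,1],[0,0,0,0,0,1,1],[0,0,0,0,0,1,1],[0,0,0,0,0,1,1]]}}

```text
clock: 6.95
tool_pos: [0.4955, -0.1143, 0.1887]
tcp_rot: [0.938, 0.107, 0.328, 0.011]
ft_force: [0.1, -0.5, -0.1]
opening: 0.999
gripper_force: 0.0
```

Run:
```python
from geo import *
s=monitor.get_state();print(s['clock'],s['tool_pos'],w2f(s['tool_pos']),s['q'].round(2),s['ft_force'])
R=toolR(np.radians(40))*Ro.from_euler('z',np.pi);tcp=np.array([.564,-.127,.0805])
plan(tcp-.09*R.apply([0,0,1]),R)
```

```text
6.95 [ 0.4955153  -0.11428399  0.18874048] [-0.09937085 -0.08132359  0.18874048] [-0.68 -0.5   2.39  0.61  0.83  0.34] [ 0.05633678 -0.48925467 -0.0536506 ]
shift units (tool) [-0.66  0.58  1.22] turn units [0.14 0.2  0.79]
```

Call:
{"name": "play_rows", "arguments": {"deltas": [[-0.22,0.2,0.4,0.05,0.07,0.26,1],[-0.22,0.2,0.4,0.05,0.07,0.26,1],[-0.22,0.2,0.4,0.05,0.07,0.26,1],[0,0,0,0,0,0,1]]}}

```text
clock: 7.45
tool_pos: [0.5055, -0.1332, 0.1481]
tcp_rot: [0.938, 0.057, 0.341, -0.02]
ft_force: [-0.1, -0.0, 0.8]
opening: 1.002
gripper_force: 0.0
```

Run:
```python
from geo import *
s=monitor.get_state();print(s['clock'],w2f(s['tool_pos']),s['q'].round(2))
R=toolR(np.radians(40))*Ro.from_euler('z',np.pi);tcp=np.array([.564,-.127,.0805])
plan(tcp,R)
c=cap('wrist');save(c,'w2.png')
h=cv2.cvtColor(c['pixels'],cv2.COLOR_RGB2HSV);P=pts(c);Q=w2f(P.reshape(-1,3)).reshape(P.shape)
m=(h[...,0]>15)&(h[...,0]<33)&(h[...,1]>130)&(h[...,2]>90)&(c['depth']>0)&(Q[...,2]>.05)&(Q[...,2]<.125)&(abs(Q[...,0]+.045)<.02)
print(m.sum(),np.median(Q[m],0),np.percentile(Q[m],[3,97],axis=0))
e=(h[...,0]>15)&(h[...,0]<36)&(h[...,1]>130)&(abs(Q[...,2]-.145)<.01)&(abs(Q[...,0]+.05)<.03);print('guard',e.sum(),np.median(Q[e],0))
```

```text
7.45 [-0.09163335 -0.10128298  0.14805144] [-0.74 -0.35  2.39  0.77  0.77  0.23]
shift units (tool) [0.06 0.03 2.98] turn units [-0.02  0.01  0.03]
1047 [-0.05265589 -0.09929923  0.10472097] [[-0.05333332 -0.10842477  0.05932115]
 [-0.0446625  -0.0901972   0.11448038]]
guard 6486 [-0.05048009 -0.07048174  0.14625331]
```

Call:
{"name": "play_rows", "arguments": {"deltas": [[0,0,0.5,0,0,0,1],[0,0,0.5,0,0,0,1],[0,0,0.5,0,0,0,1],[0,0,0.5,0,0,0,1],[0,0,0.5,0,0,0,1],[0,0,0.4,0,0,0,1],[0,0,0,0,0,0,1]]}}

```text
clock: 8.38
tool_pos: [0.5621, -0.1264, 0.0826]
tcp_rot: [0.938, 0.059, 0.342, -0.02]
ft_force: [-0.5, 1.0, -0.0]
opening: 1.0
gripper_force: 0.0
```

Call:
{"name": "play_rows", "arguments": {"deltas": [[0,0,0,0,0,0,0],[0,0,0,0,0,0,0],[0,0,0,0,0,0,0],[0,0,0,0,0,0,0],[0,0,0,0,0,0,0],[0,0,0,0,0,0,0],[0,0,0,0,0,0,0]], "newtons": 40}}

```text
clock: 9.25
tool_pos: [0.5616, -0.1268, 0.0823]
tcp_rot: [0.938, 0.058, 0.342, -0.02]
ft_force: [-6.9, 1.4, 7.3]
opening: 0.225
gripper_force: 39.2
```

Run:
```python
from geo import *
s=monitor.get_state();print(s['clock'],w2f(s['tool_pos']),s['q'].round(2),s['ft_force'],s['gripper_force'])
R=toolR(np.radians(40))*Ro.from_euler('z',np.pi)
plan(f2w([-.033,-.007,.0805]),R)
```

```text
9.25 [-0.03517316 -0.10141689  0.0823461 ] [-0.62 -0.05  2.3   0.97  0.56  0.07] [-6.92250822  1.36370689  7.34832735] 39.1794615983963
shift units (tool) [ 0.03 -3.15  0.1 ] turn units [-0.02 -0.    0.04]
```

Call:
{"name": "play_rows", "arguments": {"deltas": [[0,-0.2,0,0,0,0,0],[0,-0.2,0,0,0,0,0],[0,-0.2,0,0,0,0,0],[0,-0.2,0,0,0,0,0],[0,-0.2,0,0,0,0,0],[0,-0.2,0,0,0,0,0],[0,-0.2,0,0,0,0,0],[0,-0.2,0,0,0,0,0],[0,-0.2,0,0,0,0,0],[0,-0.2,0,0,0,0,0],[0,-0.2,0,0,0,0,0],[0,-0.2,0,0,0,0,0],[0,-0.2,0,0,0,0,0],[0,0,0,0,0,0,0]]}}

```text
clock: 11.0
tool_pos: [0.5527, -0.0504, 0.0824]
tcp_rot: [0.938, 0.057, 0.342, -0.019]
ft_force: [-0.1, -4.7, 0.4]
opening: 0.224
gripper_force: 39.6
```

Run:
```python
from geo import *
s=monitor.get_state();print(s['clock'],w2f(s['tool_pos']),s['q'].round(2),F.inv().apply(s['ft_force']),s['gripper_force'])
c=cap('side');im=c['pixels'][150:270,190:350];cv2.imwrite('pics/s3.png',cv2.resize(im,None,fx=5,fy=5)[:,:,::-1])
```

```text
11.0 [-0.03516972 -0.0244972   0.08237867] [-0.45 -0.14  2.38  0.92  0.45  0.25] [-0.61013104 -4.62246039  0.44894954] 39.634711146354675
```

View pics/s3.png

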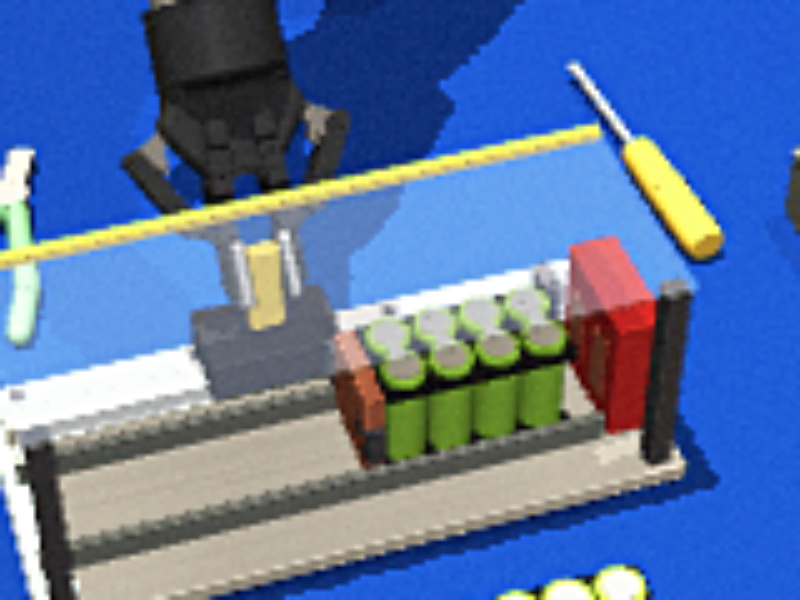

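The handle (265,285) is held between the pads, the pusher (360,400) touches the pack, and a small gap is left to the red block. About 16 mm remains, so I creep in.

Call:
{"name": "play_rows", "arguments": {"deltas": [[0,-0.1,0,0,0,0,0],[0,-0.1,0,0,0,0,0],[0,-0.1,0,0,0,0,0],[0,-0.1,0,0,0,0,0],[0,-0.05,0,0,0,0,0],[0,0,0,0,0,0,0]]}}

```text
clock: 11.8
tool_pos: [0.5512, -0.0374, 0.0824]
tcp_rot: [0.938, 0.057, 0.342, -0.019]
ft_force: [1.2, -7.1, -0.5]
opening: 0.228
gripper_force: 39.5
```

Call:
{"name": "play_rows", "arguments": {"deltas": [[0,-0.04,0,0,0,0,0],[0,-0.04,0,0,0,0,0],[0,0,0,0,0,0,0]]}}

```text
clock: 12.18
tool_pos: [0.5509, -0.0351, 0.0824]
tcp_rot: [0.938, 0.057, 0.342, -0.019]
ft_force: [1.4, -7.2, -1.5]
opening: 0.229
gripper_force: 39.4
```

Call:
{"name": "play_rows", "arguments": {"deltas": [[0,-0.04,0,0,0,0,0],[0,0,0,0,0,0,0]]}}

```text
clock: 12.42
tool_pos: [0.5508, -0.034, 0.0824]
tcp_rot: [0.938, 0.057, 0.342, -0.019]
ft_force: [2.1, -6.6, -1.2]
opening: 0.224
gripper_force: 39.4
```

Call:
{"name": "play_rows", "arguments": {"deltas": [[0,-0.05,0,0,0,0,0],[0,-0.05,0,0,0,0,0],[0,0,0,0,0,0,0]]}}

```text
clock: 12.8
tool_pos: [0.5506, -0.0325, 0.0824]
tcp_rot: [0.938, 0.056, 0.342, -0.017]
ft_force: [3.2, -13.2, -4.4]
opening: 0.227
gripper_force: 39.4
```

Call:
{"name": "play_rows", "arguments": {"deltas": [[0,-0.05,0,0,0,0,0],[0,0,0,0,0,0,0]]}}

```text
clock: 13.05
tool_pos: [0.5506, -0.0325, 0.0825]
tcp_rot: [0.938, 0.055, 0.343, -0.016]
ft_force: [2.1, -18.5, -7.0]
opening: 0.224
gripper_force: 39.5
```

Call:
{"name": "play_rows", "arguments": {"deltas": [[0,0,0,0,0,0,0],[0,0,0,0,0,0,1],[0,0,0,0,0,0,1],[0,0,0,0,0,0,1],[0,0,0,0,0,0,1],[0,0,0,0,0,0,1]]}}

```text
clock: 13.8
tool_pos: [0.5496, -0.028, 0.0817]
tcp_rot: [0.938, 0.058, 0.341, -0.02]
ft_force: [-0.6, 1.0, 0.2]
opening: 1.002
gripper_force: 0.0
```

Call:
{"name": "play_rows", "arguments": {"deltas": [[0,0,-0.3,0,0,0,1],[0,0,-0.6,0,0,0,1],[0,0,-0.7,0,0,0,1],[0,0,-0.7,0,0,0,1],[0,0,-0.7,0,0,0,1],[0,0,-0.7,0,0,0,1],[0,0,0,0,0,0,1]]}}

```text
clock: 14.68
tool_pos: [0.4791, -0.0377, 0.1688]
tcp_rot: [0.937, 0.058, 0.343, -0.018]
ft_force: [0.5, 0.4, 0.5]
opening: 1.001
gripper_force: 0.0
```

Run:
```python
from geo import *
s=monitor.get_state();print(s['clock'],s['tool_pos'],w2f(s['tool_pos']),s['q'].round(2),s['ft_force'])
# target: vertical-ish tool before knob
B=np.array([.505,.338,0]);G=Ro.from_euler('z',np.radians(5))
for th in(0,25,40):
  t=np.radians(th);z=np.array([np.sin(t),0,-np.cos(t)]);y=np.array([0,-1.,0]);R=G*Ro.from_matrix(np.c_[np.cross(y,z),y,z])
  print(th);plan(B+G.apply([-.12,0,.19]),R)
print(Ro.from_quat(s['tcp_rot']).as_matrix().round(3))
c=cap('side');im=c['pixels'][150:270,190:350];cv2.imwrite('pics/s4.png',cv2.resize(im,None,fx=5,fy=5)[:,:,::-1])
```

```text
14.675 [ 0.47913719 -0.03765182  0.16875842] [-0.10676447 -0.00331034  0.16875842] [-0.52 -0.64  2.52  0.6   0.75  0.59] [0.51846757 0.37411724 0.49852792]
0
shift units (tool) [ -0.75 -12.46  -1.64] turn units [-0.05 -4.68  0.23]
25
shift units (tool) [ -0.75 -12.46  -1.64] turn units [-0.09 -1.77  0.21]
40
shift units (tool) [ -0.75 -12.46  -1.64] turn units [-0.12 -0.02  0.19]
[[ 0.758  0.121  0.641]
 [ 0.095 -0.993  0.074]
 [ 0.645  0.005 -0.764]]
```

View pics/s4.png

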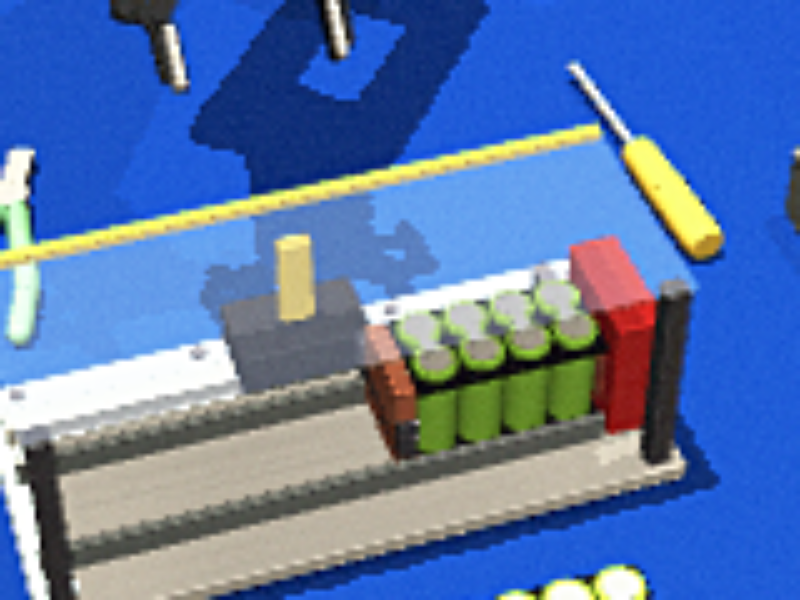

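The pack sits flush against the red block (605,345), with the pusher (390,390) tight behind it. Next is the isolator.

Call:
{"name": "play_rows", "arguments": {"deltas": [[0,0,-0.3,0,-0.67,0.03,0],[0,0,-0.3,0,-0.67,0.03,0],[0,0,-0.3,0,-0.67,0.03,0],[0,0,-0.3,0,-0.67,0.03,0],[0,0,0,0,-0.67,0.03,0],[0,0,0,0,-0.67,0.03,0],[0,0,0,0,-0.66,0.03,0],[0,0,0,0,0,0,0]]}}

```text
clock: 15.72
tool_pos: [0.4611, -0.0384, 0.1956]
tcp_rot: [0.999, 0.047, -0.003, -0.005]
ft_force: [0.1, 0.3, 0.1]
opening: -0.002
gripper_force: 0.0
```

Run:
```python
from geo import *
s=monitor.get_state();print(s['clock'],s['tool_pos'],s['q'].round(2),s['ft_force'])
B=np.array([.505,.338,0]);G=Ro.from_euler('z',np.radians(5));R=G*Ro.from_matrix(np.diag([1.,-1,-1]))
plan(B+G.apply([-.12,0,.19]),R)
```

```text
15.725 [ 0.46107173 -0.03840569  0.19557952] [-0.26 -0.14  1.97  0.01  1.32  1.22] [0.05989919 0.3046656  0.09946993]
shift units (tool) [ -1.35 -12.38   0.31] turn units [-0.06  0.04  0.05]
```

Call:
{"name": "play_rows", "arguments": {"deltas": [[-0.09,-0.83,0,0,0,0,0],[-0.09,-0.83,0,0,0,0,0],[-0.09,-0.83,0,0,0,0,0],[-0.09,-0.83,0,0,0,0,0],[-0.09,-0.83,0,0,0,0,0],[-0.09,-0.83,0,0,0,0,0],[-0.09,-0.83,0,0,0,0,0],[-0.09,-0.83,0,0,0,0,0],[-0.09,-0.83,0,0,0,0,0],[-0.09,-0.83,0,0,0,0,0],[-0.09,-0.83,0,0,0,0,0],[-0.09,-0.83,0,0,0,0,0],[-0.09,-0.83,0,0,0,0,0],[-0.09,-0.83,0,0,0,0,0],[-0.09,-0.83,0,0,0,0,0],[0,0,0,0,0,0,0]]}}

```text
clock: 17.73
tool_pos: [0.3843, 0.33, 0.1997]
tcp_rot: [0.999, 0.048, -0.002, -0.004]
ft_force: [0.5, 0.1, -0.3]
opening: 0.001
gripper_force: 0.0
```

Run:
```python
from geo import *
s=monitor.get_state();print(s['clock'],s['tool_pos'],s['q'].round(2),s['ft_force'])
B=np.array([.505,.338,0]);G=Ro.from_euler('z',np.radians(5));R=G*Ro.from_matrix(np.diag([1.,-1,-1]))
plan(B+G.apply([-.12,0,.115]),R);plan(B+G.apply([.01,0,.115]),R)
```

```text
17.725 [0.38430765 0.32998174 0.19974505] [ 0.55 -0.04  1.87  0.01  1.32  2.02] [ 0.47086463  0.13292521 -0.33619143]
shift units (tool) [0.04 0.11 2.82] turn units [-0.06  0.03  0.06]
shift units (tool) [4.37 0.15 2.81] turn units [-0.06  0.03  0.06]
```

Call:
{"name": "play_rows", "arguments": {"deltas": [[0,0.04,0.7,0,0,0,0],[0,0.04,0.7,0,0,0,0],[0,0.03,0.7,0,0,0,0],[0,0,0.7,0,0,0,0],[0.3,0,0,0,0,0,0],[0.3,0,0,0,0,0,0],[0.3,0,0,0,0,0,0],[0.3,0,0,0,0,0,0],[0.3,0,0,0,0,0,0],[0.3,0,0,0,0,0,0],[0.3,0,0,0,0,0,0],[0.3,0,0,0,0,0,0],[0.3,0,0,0,0,0,0]]}}

```text
clock: 19.35
tool_pos: [0.4665, 0.3341, 0.1162]
tcp_rot: [0.999, 0.047, -0.002, -0.004]
ft_force: [-0.5, 0.5, 1.0]
opening: -0.005
gripper_force: 0.2
```

Call:
{"name": "play_rows", "arguments": {"deltas": [[0.3,0,0,0,0,0,0],[0.3,0,0,0,0,0,0],[0.3,0,0,0,0,0,0],[0.3,0,0,0,0,0,0],[0.3,0,0,0,0,0,0],[0.2,0,0,0,0,0,0],[0,0,0,0,0,0,0],[0,0,0,0,0,0,0]]}}

```text
clock: 20.35
tool_pos: [0.5163, 0.3387, 0.1159]
tcp_rot: [0.999, 0.047, -0.002, -0.004]
ft_force: [0.2, -0.2, -0.6]
opening: -0.003
gripper_force: 0.0
```

Run:
```python
from geo import *
s=monitor.get_state();print(s['clock'],s['tool_pos'],s['ft_force'])
c=cap('side');h=cv2.cvtColor(c['pixels'],cv2.COLOR_RGB2HSV);m=((h[...,0]<6)|(h[...,0]>174))&(h[...,1]>150)&(h[...,2]>100)
m[:140]=0;m[230:]=0;m[:,:325]=0;m[:,430:]=0;blobs(c,m,'R')
```

```text
20.35 [0.51631213 0.33871747 0.11588046] [ 0.16099083 -0.15107588 -0.58511408]
R px [379.7 177.3] bb [375 173  10  10] A 81 xyz [0.559 0.34  0.142]
```

Call:
{"name": "play_rows", "arguments": {"deltas": [[-0.7,0,0,0,0,0,0],[-0.8,0,0,0,0,0,0],[-0.8,0,-0.5,0,0,0,0],[-0.8,0,-0.7,0,0,0,0],[-0.8,0,-0.7,0,0,0,0],[0,0,0,0,0,0,0],[0,0,0,0,0,0,0]]}}

```text
clock: 21.28
tool_pos: [0.4006, 0.3274, 0.1732]
tcp_rot: [0.999, 0.047, -0.002, -0.004]
ft_force: [0.1, -0.0, -0.8]
opening: -0.001
gripper_force: 0.0
```

Run:
```python
from geo import *
s=monitor.get_state();print(s['clock'],s['tool_pos'],s['ft_force'])
c=cap('side');im=c['pixels'][140:270,190:400];cv2.imwrite('pics/s5.png',cv2.resize(im,None,fx=3.8,fy=3.8)[:,:,::-1])
```

```text
21.275 [0.40056785 0.32743263 0.17318523] [ 0.1275016  -0.03465472 -0.7735322 ]
```

View pics/s5.png

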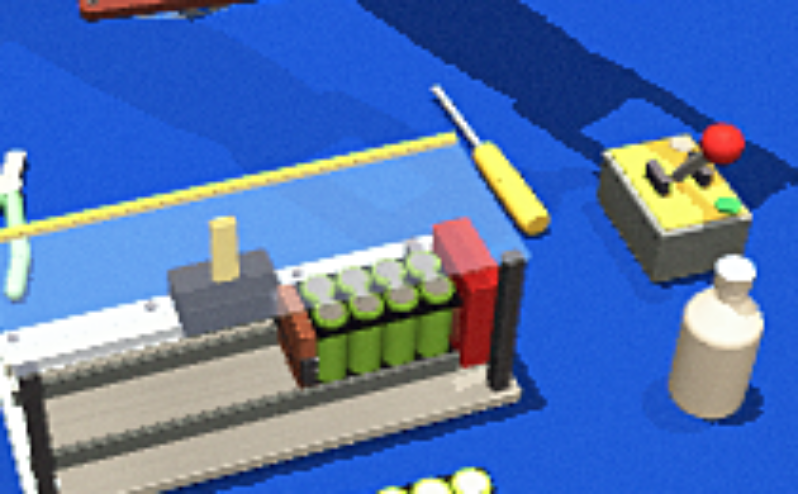

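The knob (722,143) leans to the green-dot side, the pack is still clamped at the red block (465,300), and the arm is clear.

```bash
python3 -c "
from plant import workorder
print(workorder.finish_job())"
```

```text
the job is handed in; nothing more can be done
None
```

The pack is pushed home and clamped against the contact block, the isolator lever was then thrown to on, and I handed the job in with the arm clear at about 21 s; the hand-in returned no verdict.

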